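# Refit the stop-valve knob and shut the air

## Robot

A 6-joint arm with a two-finger parallel gripper is mounted at the origin on the work surface. World frame = base frame: x ahead of the robot, y to its left, z up, the work surface at z = 0. Lengths are in m, angles in rad, forces in N, time in s.
With the tool pointing down it reaches from about 0.225 to 0.875 m from the base axis. Payload 3.4 kg.
Tool frame: the origin (TCP) lies at the very end of the fingers, on their centre line; the grasp point (between the pads) lies behind it (manip.grasp_offset is the z of the grasp point in the tool frame, in m); z points along the fingers, y is the line along which they close (so a half turn about z gives the same grasp; the last joint's range is limited). The gripper opens to 85 mm and grips with 20 to 120 N. Pads are 22 mm wide; open, the fingers measure 114 mm over their backs; the gripper's body (76 mm by 85 mm) begins 54 mm behind the grasp point. The pads swing forward as they close: fully open they stand 13 mm farther back than shut.
Start: joints at [1.035, 0.276, 1.505, -0, 1.361, -0.121], TCP at [0.232, 0.526, 0.231] pointing down, gripper open.
Joint ranges: [-2.89, 2.89], [-0.75, 2.08], [0.22, 2.7], [-1.18, 4.32], [0.11, 2.71], [-2.7, 2.7]. Speed limits (rad/s): [2.57, 2.57, 3.14, 3.14, 3.14, 3.14].

## Interface

Orientations are given as a unit quaternion [w, x, y, z].
In Python, from rig import manip gives the robot as it stands.
- The arm moves only by the shell command python3 -m pendant 'ROWS' [FORCE]. ROWS is JSON, a list of rows, each an object of numbers: "dx", "dy", "dz": the shift along the tool's x, y, z in m; "rx", "ry", "rz": the turn, a rotation vector about the tool's x, y, z in degrees; "hand": the finger opening in m, from 0 to 0.0854. In form: [{"dx": .., "dy": .., "dz": .., "rx": .., "ry": .., "rz": .., "hand": ..}, ...]. A call has 1 to 12 rows; each row shifts and turns the commanded pose from where the row before left it, along the tool's axes as they then stand; what a row does not reach is not made up. A row lasts 1/12 s, in which the tool goes at most 41.7 mm and 7.16 degrees, less where a joint would pass 70% of its speed; a pose out of reach is approached as far as the arm can. A call is refused whole if a number of a shift passes 0.0417 or a number of a turn 7.16, either way. A call with a gripper value outside its range is refused whole. The fingers move at their own pace and stop on an object; FORCE is the grip in N (left out, the last holds). Time passes only in rows, so rows that do not move let the fingers close. It gives the time, the measured TCP pose, the force, the opening and the grip force at its end, in the units of the state.
- manip.get_state(): the state, without advancing time (a new reading comes with each control period).
- manip.get_image(name): name is "scene" or "top" or "wrist"; returns a dict with "frame" (420x560x3 uint8, red, green, blue), "fx", "fy", "cx", "cy" (pixels), "distortion" ([k1, k2, p1, p2, k3] as OpenCV has them; the pictures are not rectified), "position" and "attitude" of the camera in the world; the wrist camera has in their place "mount" (4x4, takes a point from camera to tool coordinates, whose origin is the TCP and whose axes are the flange's). Camera axes: x right, y up, looking along -z (the intrinsics and any distortion apply to the point x, -y, -z); pixel columns grow to the right and rows downward; lengths in m; the calibration is good to about 2 mm. A picture is of the moment at which its call begins: read the wrist's pose just before it. There is no depth.
- manip.sign_off(): hands the job in; it is judged then, once.
The state is a dict: "clock": time; "qpos": joint angles; "qd": joint speeds; "effort": joint torques, N m; "position": TCP position; "ee_rot": TCP orientation; "contact_force": force on the tool from outside, world axes, zero at the start; "moment": the same for the moment, N m; "width": finger opening in m; "gripper_force": force on a finger pad.
Only numpy, scipy, OpenCV 4.12 (cv2) and the standard library are available. Lean on these libraries where they do the work, as an engineer would, in place of code of your own. Each camera call takes 0.05 s, during which the arm holds its last target. There are 200 camera calls.

## Task

The knob has come off one of the two air valves on the fossil bench, and that valve was left open. Put the loose knob on the bare stem, feel gently for its key by turning until the knob drops fully home, then turn it clockwise up to its stop so that the valve is shut, and let go. Never lean hard on the stem, and leave everything else on the bench where it is.

Things in the scene. Friction and masses are not known exactly. Their poses are not given: they have to be found in the camera images.
- knob: the only loose knob: black, round fluted skirt 44 mm in diameter and 28 mm high, on it an upright bar grip 46 mm long (along the knob's x), 12 mm thick (along y), 27 mm high; 55 mm overall, 60 to 130 g. Stands upright on the bench, bar on top. Origin: centre of its underside, z up. Same after half a turn
- knob_bar (a point): point on the knob's axis in the middle of its bar grip, 41.5 mm above the knob's underside
- knob_bore (a point): point on the knob's axis at its underside (same as its origin), mouth of a round bore 26 mm in diameter and 10 mm deep; above that, 10 to 25 mm from the underside, is a keyed slot 23.5 mm (along the knob's x) by 11.5 mm (along y), its edges broken by 0.5 mm
- manifold: fixed grey metal valve block, 90 mm (x) by 230 mm (y, from -45 to +185) by 40 mm high, origin on the bench below the bare stem. Two brass bosses, 52 mm in diameter, faces 58 mm above the bench. The second valve, 140 mm along +y, is already shut, with a knob of the same kind fixed on it, up to 113 mm above the bench
- stem_base (a point): centre of the bare valve's boss face (58 mm above the bench), on the stem's axis; axes those of the block. Fully home, the knob's underside stands on this face; the stem then turns with it, with about 0.07 rad of play each way, resisting with about 0.2 N m (up to its stop). More than 40 N of pressing before the knob is home, or over 0.35 N m against the stop, damages the valve
- stem_top (a point): point on the stem's axis at its top, 22 mm above the boss face; axes those of the block, not of the stem. The stem is an upright steel tang, 22 by 10 mm in section, flat on top. Not in line with it, the knob's slot rests on the tang, the knob's underside 12 mm above the boss face; within about 0.07 rad, either way round, it drops home
- valve_block_x (a point): point on the block's top edge at its +x side, 45 mm from the stem's axis and 40 mm above the bench; axes those of the block. Shut, the tang's 22 mm side and the knob's bar lie along x, against a stop; open, they are turned counter-clockwise seen from above. At the start the tang stands somewhere 0.4 to 1.45 rad open; this angle is not measured
- nodule: bystander: grey stone about 80 mm across and 60 mm high, origin under its centre
- ammonite: bystander: brown fossil disc with a spiral, 68 mm in diameter, 22 mm high, origin under its centre
- scraper: bystander: slim screwdriver-like scraper 160 mm long, lying along its x, origin under its middle
- brush: bystander: brush 170 mm long, lying along its x, origin under its middle
- hammer: bystander: small hammer 240 mm long, lying along its x, origin under its middle
- jar: bystander: closed jar 60 mm in diameter, 85 mm high, origin under its centre
Not all that is in view belongs to the job. Of the things shaped like the knob, the black one is meant.

How it is judged:
At the end, for the whole second after the job is handed in: the knob stands upright (within 0.08 rad) and at rest on the stem, within 3 mm of its axis, its underside no more than 2.5 mm off the boss face, its bar within 0.22 rad of the block's x axis (valve shut), and released (horizontal distance between knob and stem_base below 0.003 m and z of knob in the frame of stem_base between -0.002 and 0.0025 m and angle between knob's own z axis and vertical below 0.08 rad and angle between the x axis of knob and the x axis of stem_base, either way round below 0.22 rad and linear speed of knob below 0.01 m/s); the robot touches nothing.
It fails at once if the knob is pressed on the stem with more than 40 N while it is not yet home (z of knob in the frame of stem_base above 0.005 m and contact force between knob and manifold above 40 N).
It fails at once if the knob is forced on the valve with more than 110 N in all (all contacts added up) (contact force between knob and manifold above 110 N).
It fails at once if the gripper or arm strikes the valve block with more than 10 N (contact force between any of the fingers, the arm and manifold above 10 N).
It fails at once if a bystander is moved by more than 30 mm (distance of any of nodule, ammonite, scraper, brush, hammer, jar from where it was at the start of the episode above 0.03 m).
It also fails if it takes over 72 s, if anything falls off the work surface, if the arm or the gripper's body presses on something with over 40 N, if the wrist force passes 120 N, or if a joint passes its speed limit or range.

## Working session

There is one attempt and no reset: what is moved stays moved. The work goes in short steps, Python scripts to look and compute and a shell command to move; the robot and the scene stay as the last step left them, time stands still between calls to the robot, and variables do not carry over. Pictures are saved under pics/ and viewed, at most 10 in all, crops included, and the job is handed in when it is done.

```bash
mkdir -p pics; cat > h.py <<'E'
import numpy as np, cv2, json
from rig import manip
from scipy.spatial.transform import Rotation as R
def rot(q): return R.from_quat([q[1],q[2],q[3],q[0]]).as_matrix()
def cam(name):
    s=manip.get_state(); im=manip.get_image(name)
    if 'mount' in im:
        T=np.eye(4);T[:3,:3]=rot(s['ee_rot']);T[:3,3]=s['position'];M=T@np.array(im['mount'])
        P,A=M[:3,3],M[:3,:3]
    else:
        P=np.array(im['position']);A=np.array(im['attitude']);A=rot(A) if A.size==4 else A.reshape(3,3)
    K=np.array([[im['fx'],0,im['cx']],[0,im['fy'],im['cy']],[0,0,1.]])
    return dict(f=np.array(im['frame']),K=K,d=np.array(im['distortion'],float),P=P,A=A)
def ray(c,uv):
    p=cv2.undistortPoints(np.array([[uv]],float),c['K'],c['d'])[0,0]
    v=c['A']@np.array([p[0],-p[1],-1]);return v/np.linalg.norm(v)
def onz(c,uv,z):
    v=ray(c,uv);return c['P']+v*(z-c['P'][2])/v[2]
def tri(cs,uvs):
    A=np.zeros((3,3));b=np.zeros(3)
    for c,u in zip(cs,uvs):
        v=ray(c,u);M=np.eye(3)-np.outer(v,v);A+=M;b+=M@c['P']
    return np.linalg.solve(A,b)
def proj(c,X):
    p=c['A'].T@(np.array(X,float)-c['P']);p=np.array([[[p[0],-p[1],-p[2]]]])
    return cv2.projectPoints(p,np.zeros(3),np.zeros(3),c['K'],c['d'])[0].ravel()
def save(f,n): cv2.imwrite('pics/'+n+'.png',f[:,:,::-1])
E
python3 - <<'E'
from h import *
import pickle
c={n:cam(n) for n in('scene','top','wrist')}
pickle.dump(c,open('c0.pkl','wb'))
for n in c: save(c[n]['f'],n+'0'); print(n,c[n]['P'],c[n]['A'].round(2).tolist(),c[n]['K'][0,0])
s=manip.get_state();print(s,manip.grasp_offset)
E
```

```text
scene [ 0.92408223 -0.79698559  0.75995465] [[0.9, -0.28, 0.34], [0.44, 0.61, -0.66], [-0.02, 0.74, 0.67]] 489.94599501825354
top [ 0.39452224 -0.10793405  0.95323134] [[0.03, 0.98, -0.21], [-1.0, 0.02, -0.01], [-0.01, 0.21, 0.98]] 410.1070962986047
wrist [0.17156196 0.5527879  0.37372465] [[0.4, -0.88, -0.24], [0.92, 0.39, 0.11], [-0.0, -0.26, 0.97]] 331.9562281813544
{'clock': 0.15, 'qpos': array([ 1.03496289e+00,  2.76428684e-01,  1.50584948e+00, -5.88455336e-05,
        1.36068310e+00, -1.21010205e-01]), 'qd': array([-8.89303058e-04,  2.28306863e-04, -3.13051094e-03, -1.82954773e-04,
       -1.27779150e-03, -9.64353325e-05]), 'effort': array([ 2.08831079e-03, -4.17145550e+01, -2.46033168e+01,  1.54959753e-05,
        7.63895048e-03,  2.41972663e-05]), 'position': array([0.23156694, 0.52587642, 0.23064757]), 'ee_rot': array([-1.93489054e-04,  2.05921611e-01,  9.78568251e-01, -6.57012239e-04]), 'contact_force': array([-0.78978738,  0.60733171,  0.68790399]), 'moment': array([ 0.00929716, -0.00713436,  0.01936274]), 'gripper_force': 0.0, 'width': 0.08575504702939735} -0.0187
```

View pics/top0.png

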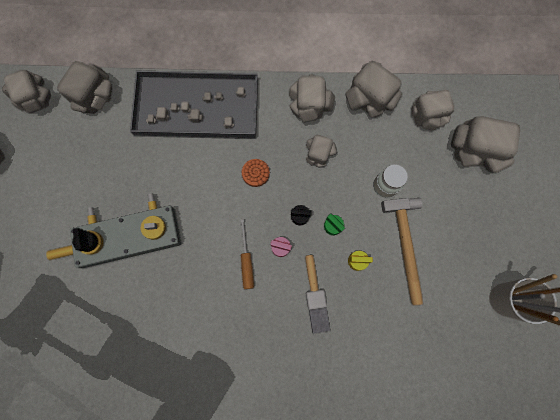

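View pics/scene0.png

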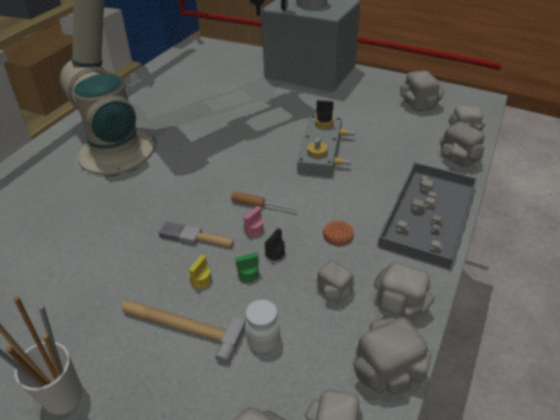

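Top view: black knob at (301,215), and similar-shaped things pink (281,246), green (334,224) and yellow (360,260). There is also a black knob fixed on the second valve at (86,240). The bare stem is at (152,227). The one meant is the loose black one at (301,215), since it matches on colour and isn't on the block. I'll confirm it with a crop and take a rough measurement.

```bash
python3 - <<'E'
from h import *
import pickle
c=pickle.load(open('c0.pkl','rb'))
T,S=c['top'],c['scene']
a=cv2.resize(T['f'][190:290,260:390],None,fx=4,fy=4,interpolation=cv2.INTER_CUBIC)
b=cv2.resize(T['f'][190:290,55:125+65],None,fx=2.9,fy=4)[:, :0]
save(a,'crop_knobs')
def dark(f,box):
    x0,y0,x1,y1=box;m=(f.max(2)<45).astype(np.uint8);z=np.zeros_like(m);z[y0:y1,x0:x1]=m[y0:y1,x0:x1]
    n,l,st,ce=cv2.connectedComponentsWithStats(z);i=1+st[1:,4].argmax();return st[i],ce[i]
t=dark(T['f'],(285,200,318,232));s=dark(S['f'],(260,225,292,265));print(t,s)
print(tri([T,S],[t[1],s[1]]), onz(T,t[1],.03))
print('stem', tri([T,S],[(152,227),(318,143)]), onz(T,(152,227),.07))
def brass(f):
    h=cv2.cvtColor(f,cv2.COLOR_RGB2HSV);return h
E
```

```text
(array([291, 205,  21,  20, 315], dtype=int32), array([300.23174603, 214.61587302])) (array([266, 230,  18,  30, 395], dtype=int32), array([274.78987342, 246.48607595]))
[ 0.57812776 -0.16200063  0.02109034] [ 0.57581513 -0.16187025  0.03      ]
stem [0.53501485 0.16438037 0.07037381] [0.53277255 0.16282178 0.07      ]
```

View pics/crop_knobs.png

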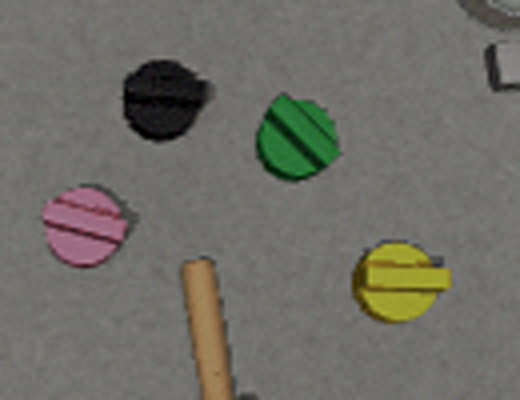

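The crop confirms it: the black one's bar is nearly horizontal in the picture, i.e. roughly along world y. Next I go over the stem for wrist views.

```bash
python3 -m pendant '[{"dx":-0.033,"dy":-0.0166},{"dx":-0.033,"dy":-0.0166},{"dx":-0.033,"dy":-0.0166},{"dx":-0.033,"dy":-0.0166},{"dx":-0.033,"dy":-0.0166},{"dx":-0.033,"dy":-0.0166},{"dx":-0.033,"dy":-0.0166},{"dx":-0.033,"dy":-0.0166},{"dx":-0.033,"dy":-0.0166},{"dx":-0.033,"dy":-0.0166},{"dx":-0.033,"dy":-0.0166},{"dx":0}]'
python3 - <<'E'
from h import *
import pickle
c=cam('wrist');pickle.dump(c,open('w1.pkl','wb'));save(c['f'],'w1');print(manip.get_state()['qpos'],proj(c,(.534,.163,.08)))
E
```

```text
[ 1.03494832e+00  2.76384127e-01  1.50563351e+00 -2.53486933e-05
  1.36069221e+00 -1.20991822e-01] [126.14943957 498.47665481]invalid input
```

View pics/w1.png

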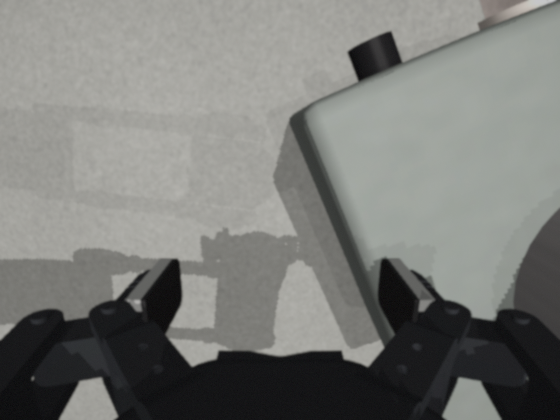

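The fingers are at the bottom of the frame and a cabinet is to the right; I'm moving away from it. The call was refused, so I'm trying the full row form.

```bash
python3 -m pendant '[{"dx":-0.033,"dy":-0.0166,"dz":0.0,"rx":0.0,"ry":0.0,"rz":0.0,"hand":0.085}]'; python3 -m pendant '[{"dx":-0.033,"dy":-0.0166}]'
```

```text
clock: 0.28
position: [0.2525, 0.5015, 0.2308]
ee_rot: [-0.002, 0.203, 0.979, 0.002]
contact_force: [2.0, 0.7, 0.8]
width: 0.0849
gripper_force: 0.0invalid input
```

```bash
python3 -m pendant '[{"dx":-0.037,"dy":-0.0175,"dz":0,"rx":0,"ry":0,"rz":0,"hand":0.085},{"dx":-0.037,"dy":-0.0175,"dz":0,"rx":0,"ry":0,"rz":0,"hand":0.085},{"dx":-0.037,"dy":-0.0175,"dz":0,"rx":0,"ry":0,"rz":0,"hand":0.085},{"dx":-0.037,"dy":-0.0175,"dz":0,"rx":0,"ry":0,"rz":0,"hand":0.085},{"dx":-0.037,"dy":-0.0175,"dz":0,"rx":0,"ry":0,"rz":0,"hand":0.085},{"dx":-0.037,"dy":-0.0175,"dz":0,"rx":0,"ry":0,"rz":0,"hand":0.085},{"dx":-0.037,"dy":-0.0175,"dz":0,"rx":0,"ry":0,"rz":0,"hand":0.085},{"dx":-0.037,"dy":-0.0175,"dz":0,"rx":0,"ry":0,"rz":0,"hand":0.085},{"dx":-0.037,"dy":-0.0175,"dz":0,"rx":0,"ry":0,"rz":0,"hand":0.085},{"dx":-0.037,"dy":-0.0175,"dz":0,"rx":0,"ry":0,"rz":0,"hand":0.085},{"dx":0,"dy":0,"dz":0,"rx":0,"ry":0,"rz":0,"hand":0.085},{"dx":0,"dy":0,"dz":0,"rx":0,"ry":0,"rz":0,"hand":0.085}]'
python3 - <<'E'
from h import *
import pickle
c=cam('wrist');pickle.dump(c,open('w1.pkl','wb'));save(c['f'],'w1b');print(manip.get_state()['qpos'],proj(c,(.534,.163,.08)))
E
```

```text
clock: 1.28
position: [0.5246, 0.1867, 0.2308]
ee_rot: [-0.0, 0.208, 0.978, -0.0]
contact_force: [-0.1, 0.2, -0.0]
width: 0.0847
gripper_force: 0.0
[ 2.19004685e-01  2.48366255e-01  1.54499261e+00  7.15284312e-04
  1.34958007e+00 -9.34956138e-01] [259.9130994  214.98444189]
```

View pics/w1b.png

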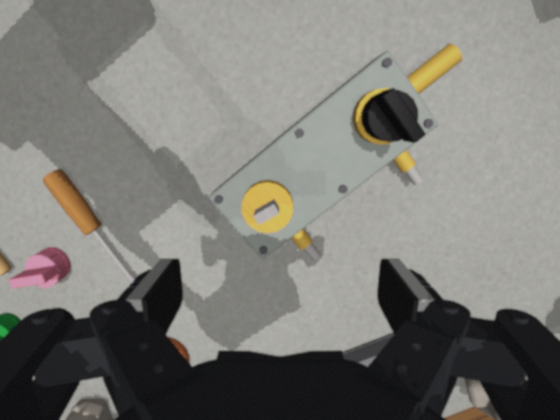

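Boss at about (267,207) with the tang top at about (265,211). The fixed knob is at (390,117). Block corners are at (213,196), (265,257), (387,53) and (435,125). I'm taking a second view with a 70 mm baseline.

```bash
python3 -m pendant '[{"dx":0,"dy":-0.035,"dz":0,"rx":0,"ry":0,"rz":0,"hand":0.085},{"dx":0,"dy":-0.035,"dz":0,"rx":0,"ry":0,"rz":0,"hand":0.085},{"dx":0,"dy":0,"dz":0,"rx":0,"ry":0,"rz":0,"hand":0.085},{"dx":0,"dy":0,"dz":0,"rx":0,"ry":0,"rz":0,"hand":0.085}]'
python3 - <<'E'
from h import *
import pickle
c1=pickle.load(open('w1.pkl','rb'))
c=cam('wrist');pickle.dump(c,open('w2.pkl','wb'))
cs=[c1,c]; g=[proj(k,(.534,.163,.07)) for k in cs]; print(g)
out=[]
for k,p in zip(cs,g):
    x,y=(p-40).astype(int); f=k['f'][y:y+80,x:x+80]
    h=cv2.cvtColor(f,cv2.COLOR_RGB2HSV)
    yel=((h[...,1]>120)&(h[...,0]>12)&(h[...,0]<35)).astype(np.uint8)
    n,l,st,ce=cv2.connectedComponentsWithStats(yel);i=1+st[1:,4].argmax()
    co=max(cv2.findContours((l==i).astype(np.uint8),0,1)[0],key=cv2.contourArea)
    e=cv2.fitEllipse(cv2.convexHull(co)); hull=np.zeros_like(yel);cv2.fillPoly(hull,[cv2.convexHull(co)],1)
    g_=f.astype(float).mean(2); ins=(hull>0)&(h[...,1]<100)
    print('ellipse',np.add(e[0],(x,y)),e[1], 'tang vals',np.percentile(g_[ins],[5,25,50,75,95]))
    out.append(cv2.resize(f,None,fx=5,fy=5,interpolation=cv2.INTER_CUBIC)); print('crop origin',x,y)
save(np.hstack(out),'stem2')
E
```

```text
clock: 1.67
position: [0.4936, 0.1248, 0.2316]
ee_rot: [-0.0, 0.206, 0.979, 0.0]
contact_force: [1.0, 0.7, -0.4]
width: 0.085
gripper_force: 0.0
[array([260.5137393, 212.0962751]), array([332.61118161, 215.18743176])]
ellipse [266.95391464 206.20386124] (50.4295654296875, 51.05607223510742) tang vals [ 93.96666667 134.83333333 173.66666667 176.33333333 179.        ]
crop origin 220 172
ellipse [335.33186722 209.21683121] (50.38365173339844, 51.053550720214844) tang vals [ 89.33333333 109.         179.         184.66666667 187.33333333]
crop origin 292 175
```

View pics/stem2.png

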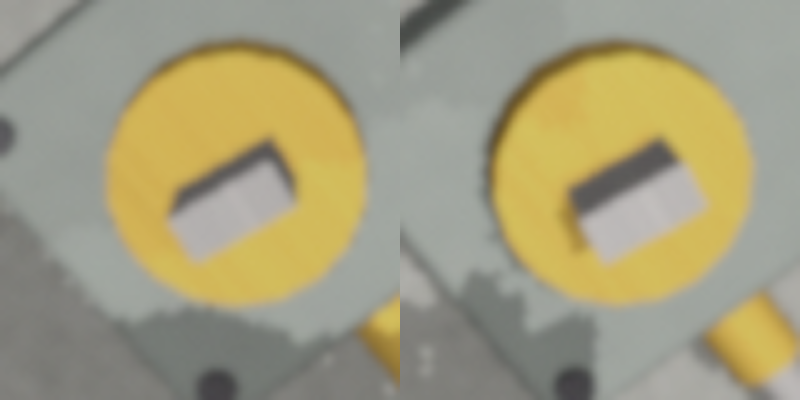

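The tang top is a clean bright rectangle in both views, at crop (233,205)/5 on the left and (645,213)/5 on the right. Next I measure the stem, the tang angle and the block axes.

```bash
python3 - <<'E'
from h import *
import pickle
cs=[pickle.load(open(n,'rb')) for n in('w1.pkl','w2.pkl')]
E=[(266.95,206.2),(335.33,209.22)]
print('boss',tri(cs,E),[onz(c,e,.058).round(4) for c,e in zip(cs,E)])
u=[];angs=[]
for c,o in zip(cs,[(220,172),(292,175)]):
    f=c['f'][o[1]:o[1]+80,o[0]:o[0]+80];f=cv2.resize(f,None,fx=4,fy=4,interpolation=cv2.INTER_CUBIC)
    h=cv2.cvtColor(f,cv2.COLOR_RGB2HSV);m=((h[...,1]<70)&(f.mean(2)>150)).astype(np.uint8)
    Y,X=np.mgrid[:320,:320];m[(X/4-e0)**2+(Y/4-e1)**2>22**2]=0 if 0 else 0 if False else m[0,0]*0 if False else 0 if False else 0 if False else 0 if False else 0 if False else 0 if False else 0 if False else 0 if False else 0 if False else 0 if False else 0 if False else 0 if False else 0 if False else 0 if False else 0 if False else 0 if False else 0 if False else 0 if False else 0 if False else 0 if False else 0 if False else 0 if False else 0 if False else 0
E
true
```

```text
boss [0.53514273 0.16848576 0.05217791] [array([0.5339, 0.1693, 0.058 ]), array([0.5333, 0.1682, 0.058 ])]Traceback (most recent call last):
  File "<stdin>", line 10, in <module>
NameError: name 'e0' is not defined
```

```bash
python3 - <<'E'
from h import *
import pickle
cs=[pickle.load(open(n,'rb')) for n in('w1.pkl','w2.pkl')]
E=[(266.95,206.2),(335.33,209.22)]
u=[]
for c,e in zip(cs,E):
    o=np.array([int(e[0])-18,int(e[1])-18])
    f=cv2.resize(c['f'][o[1]:o[1]+36,o[0]:o[0]+36],None,fx=8,fy=8,interpolation=cv2.INTER_CUBIC)
    h=cv2.cvtColor(f,cv2.COLOR_RGB2HSV);m=((h[...,1]<75)&(f.mean(2)>145)).astype(np.uint8)
    n,l,st,ce=cv2.connectedComponentsWithStats(m);i=1+st[1:,4].argmax()
    co=max(cv2.findContours((l==i).astype(np.uint8),0,1)[0],key=cv2.contourArea)
    bx=cv2.boxPoints(cv2.minAreaRect(co)); px=(bx+.5)/8-.5+o
    u.append(px.mean(0)); w=[onz(c,p,.08)[:2] for p in px]
    ed=[w[1]-w[0],w[2]-w[1]]; L=max(ed,key=np.linalg.norm)
    print('tang',u[-1],[round(np.linalg.norm(x)*1e3,1) for x in ed],'ang',np.arctan2(L[1],L[0]),'xy@.08',onz(c,u[-1],.08))
print('tang tri',tri(cs,u))
c=cs[0];P=[onz(c,p,.04)[:2] for p in[(213,196),(265,257),(435,125),(387,53)]]
print(np.round(P,4)); 
for a,b in((0,3),(1,2),(0,1),(3,2)): d=P[b]-P[a];print(np.linalg.norm(d),np.arctan2(d[1],d[0]))
E
```

```text
tang [266.03982186 213.90984726] [np.float64(22.8), np.float64(10.6)] ang 1.6930808319861899 xy@.08 [0.53536355 0.16858516 0.08      ]
tang [340.27569962 217.38030624] [np.float64(22.8), np.float64(10.8)] ang 1.7073723353120664 xy@.08 [0.53556686 0.16838538 0.08      ]
tang tri [0.53557973 0.16846244 0.07960291]
[[0.5052 0.1203]
 [0.5887 0.1411]
 [0.5298 0.3546]
 [0.4475 0.333 ]]
0.22038730960326555 1.8356256066790417
0.2213866563441533 1.8398713084819192
0.08606567307270177 0.24424628906079365
0.08511102310974085 0.25573500360446894
```

Stem at (0.535,0.1685), top 80 mm, boss about 55 mm. Block x axis is at about 0.26 rad and the tang at about 1.70 rad, so roughly 1.44 open. Next I go over the knob, turning the tool across its bar.

```bash
python3 -m pendant '[{"dx":-0.0255,"dy":-0.031,"dz":0,"rx":0,"ry":0,"rz":0,"hand":0.085},{"dx":-0.0255,"dy":-0.031,"dz":0,"rx":0,"ry":0,"rz":0,"hand":0.085},{"dx":-0.0255,"dy":-0.031,"dz":0,"rx":0,"ry":0,"rz":0,"hand":0.085},{"dx":-0.0255,"dy":-0.031,"dz":0,"rx":0,"ry":0,"rz":0,"hand":0.085},{"dx":-0.0255,"dy":-0.031,"dz":0,"rx":0,"ry":0,"rz":0,"hand":0.085},{"dx":-0.0255,"dy":-0.031,"dz":0,"rx":0,"ry":0,"rz":0,"hand":0.085},{"dx":-0.0255,"dy":-0.031,"dz":0,"rx":0,"ry":0,"rz":0,"hand":0.085},{"dx":0,"dy":0,"dz":0,"rx":0,"ry":0,"rz":7,"hand":0.085},{"dx":0,"dy":0,"dz":0,"rx":0,"ry":0,"rz":7,"hand":0.085},{"dx":0,"dy":0,"dz":0,"rx":0,"ry":0,"rz":7,"hand":0.085},{"dx":0,"dy":0,"dz":0,"rx":0,"ry":0,"rz":7,"hand":0.085},{"dx":0,"dy":0,"dz":0,"rx":0,"ry":0,"rz":7,"hand":0.085}]' >/dev/null
python3 -m pendant '[{"dx":0,"dy":0,"dz":0,"rx":0,"ry":0,"rz":7,"hand":0.085},{"dx":0,"dy":0,"dz":0,"rx":0,"ry":0,"rz":7,"hand":0.085},{"dx":0,"dy":0,"dz":0,"rx":0,"ry":0,"rz":7,"hand":0.085},{"dx":0,"dy":0,"dz":0,"rx":0,"ry":0,"rz":7,"hand":0.085},{"dx":0,"dy":0,"dz":0,"rx":0,"ry":0,"rz":3,"hand":0.085},{"dx":0,"dy":0,"dz":0,"rx":0,"ry":0,"rz":0,"hand":0.085},{"dx":0,"dy":0,"dz":0,"rx":0,"ry":0,"rz":0,"hand":0.085},{"dx":0,"dy":0,"dz":0,"rx":0,"ry":0,"rz":0,"hand":0.085}]'
python3 - <<'E'
from h import *
import pickle
c=cam('wrist');pickle.dump(c,open('w3.pkl','wb'));save(c['f'],'w3');print(manip.get_state()['qpos'],proj(c,(.577,-.162,.03)))
E
```

```text
clock: 3.38
position: [0.5716, -0.1451, 0.2312]
ee_rot: [-0.0, 0.705, 0.71, 0.0]
contact_force: [-0.3, -0.6, -0.4]
width: 0.0851
gripper_force: 0.0
[-3.67194921e-01  2.97988516e-01  1.47324309e+00  3.70014638e-04
  1.37034267e+00 -3.73457615e-01] [284.78811541 200.95800559]
```

View pics/w3.png

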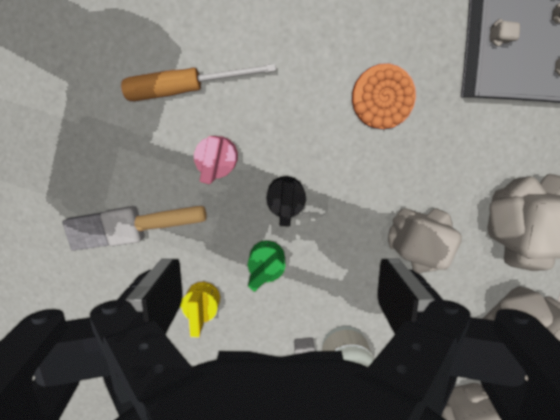

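The black knob is at (286,197) with its bar nearly vertical in the picture. Pink (215,158) and green (266,262) are clear of the finger lanes with a half-open gripper. Taking the second view.

```bash
python3 -m pendant '[{"dx":-0.02,"dy":0.03,"dz":0.02,"rx":0,"ry":0,"rz":0,"hand":0.055},{"dx":-0.02,"dy":0.03,"dz":0.02,"rx":0,"ry":0,"rz":0,"hand":0.055},{"dx":0,"dy":0,"dz":0,"rx":0,"ry":0,"rz":0,"hand":0.055},{"dx":0,"dy":0,"dz":0,"rx":0,"ry":0,"rz":0,"hand":0.055}]'
python3 - <<'E'
from h import *
import pickle
c1=pickle.load(open('w3.pkl','rb'));c=cam('wrist');pickle.dump(c,open('w4.pkl','wb'))
out=[]
for k in(c1,c):
    p=proj(k,(.577,-.162,.03)); x,y=(p-32).astype(int);print(x,y)
    f=k['f'][y:y+64,x:x+64].astype(float); f=np.clip(255*(f/150)**.5,0,255).astype(np.uint8)
    out.append(cv2.resize(f,None,fx=6.25,fy=6.25,interpolation=cv2.INTER_CUBIC))
save(np.hstack(out),'knob2')
E
```

```text
clock: 3.77
position: [0.6314, -0.1862, 0.1882]
ee_rot: [-0.002, 0.706, 0.709, -0.001]
contact_force: [0.4, 0.3, 0.3]
width: 0.0547
gripper_force: 0.0
252 168
189 136
```

View pics/knob2.png

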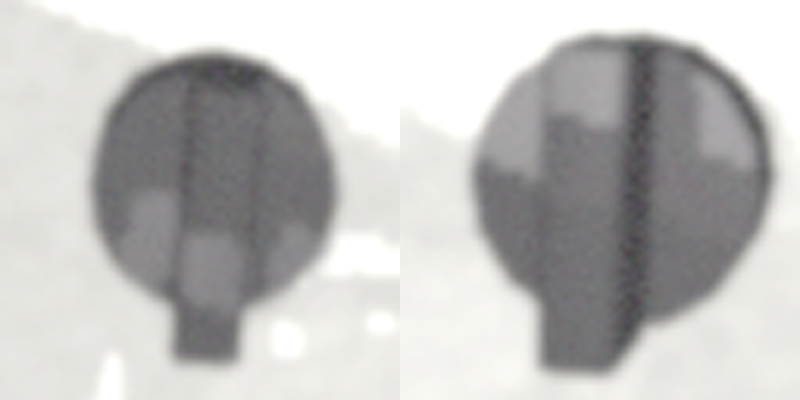

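The bar's near end is at crop (205,361) in view 1 and (177,371) in view 2. I triangulate it together with the bar axis.

```bash
python3 - <<'E'
from h import *
import pickle
cs=[pickle.load(open(n,'rb')) for n in('w3.pkl','w4.pkl')]
px=lambda u,o:(np.array(u)+.5)/6.25-.5+o
o=[(252,168),(189,136)]
e=[px((205,361),o[0]),px((177,371),o[1])]
print('end tri',tri(cs,e),[onz(c,p,.055).round(4) for c,p in zip(cs,e)])
far=[px((224,90),o[0]),px((182,60),o[1])]
for c,p,q in zip(cs,e,far):
    a,b=onz(c,p,.055)[:2],onz(c,q,.055)[:2];d=b-a;print('len',np.linalg.norm(d),'ang',np.arctan2(d[1],d[0]),'ctr',a+d/np.linalg.norm(d)*.023)
# skirt extremes
for c,l,r,oo in zip(cs,[(93,190),(472,175)],[(335,190),(772,175)],o):
    if l[0]>400:l=(l[0]-400,l[1]);r=(r[0]-400,r[1])
    print('skirt x mid',(onz(c,px(l,oo),.02)+onz(c,px(r,oo),.02))/2)
s=manip.get_state();print(s['position'],rot(s['ee_rot']).round(4).tolist(),s['qpos'])
E
```

```text
end tri [ 0.57643141 -0.18197396  0.05293414] [array([ 0.5764, -0.1813,  0.055 ]), array([ 0.5768, -0.1815,  0.055 ])]
len 0.04440969279628167 ang 1.5140656296271924 ctr [ 0.57770546 -0.15833691]
len 0.04210409736626355 ang 1.5138010706001481 ctr [ 0.57814222 -0.15857204]
skirt x mid [ 0.5782822 -0.1610337  0.02     ]
skirt x mid [ 0.57793733 -0.1589862   0.02      ]
[ 0.63093535 -0.18567031  0.1898926 ] [[-0.0042, 1.0, -0.0028], [1.0, 0.0042, 0.0016], [0.0016, -0.0028, -1.0]] [-3.92117424e-01  4.24683708e-01  1.37955142e+00  3.69470916e-04
  1.34054421e+00 -3.96422998e-01]
```

```bash
python3 -m pendant '[{"dx":0.0133,"dy":-0.0265,"dz":0.02,"rx":0,"ry":0,"rz":0,"hand":0.055},{"dx":0.0133,"dy":-0.0265,"dz":0.02,"rx":0,"ry":0,"rz":0,"hand":0.055},{"dx":0,"dy":0,"dz":0.03,"rx":0,"ry":0,"rz":3.5,"hand":0.055},{"dx":0,"dy":0,"dz":0.02,"rx":0,"ry":0,"rz":0,"hand":0.055},{"dx":0,"dy":0,"dz":0,"rx":0,"ry":0,"rz":0,"hand":0.055},{"dx":0,"dy":0,"dz":0,"rx":0,"ry":0,"rz":0,"hand":0.055},{"dx":0,"dy":0,"dz":0,"rx":0,"ry":0,"rz":0,"hand":0.055}]'
python3 - <<'E'
from h import *
s=manip.get_state();p=s['position'];M=rot(s['ee_rot']);print(p,M.round(4).tolist(), 'to go(tool)',M.T@(np.array([.578,-.159,.031])-p))
E
```

```text
clock: 4.4
position: [0.5793, -0.1597, 0.1036]
ee_rot: [0.002, 0.727, 0.687, 0.001]
contact_force: [-0.5, -0.1, -0.2]
width: 0.055
gripper_force: 0.0
[ 0.57926325 -0.15968704  0.10359559] [[0.0565, 0.9984, 0.0036], [0.9984, -0.0565, -0.0013], [-0.0011, 0.0036, -1.0]] to go(tool) [ 0.00069258 -0.00156395  0.07258968]
```

```bash
python3 -m pendant '[{"dx":0.0006,"dy":-0.0012,"dz":0.025,"rx":0,"ry":0,"rz":0,"hand":0.055},{"dx":0,"dy":0,"dz":0.025,"rx":0,"ry":0,"rz":0,"hand":0.055},{"dx":0,"dy":0,"dz":0.014,"rx":0,"ry":0,"rz":0,"hand":0.055},{"dx":0,"dy":0,"dz":0.008,"rx":0,"ry":0,"rz":0,"hand":0.055},{"dx":0,"dy":0,"dz":0,"rx":0,"ry":0,"rz":0,"hand":0.055},{"dx":0,"dy":0,"dz":0,"rx":0,"ry":0,"rz":0,"hand":0.055},{"dx":0,"dy":0,"dz":0,"rx":0,"ry":0,"rz":0,"hand":0.055}]' 50
python3 - <<'E'
from h import *
s=manip.get_state();print(s['position'],rot(s['ee_rot']).round(4).tolist())
E
```

```text
clock: 4.98
position: [0.5784, -0.1594, 0.031]
ee_rot: [0.002, 0.727, 0.687, 0.001]
contact_force: [-0.1, 0.1, 0.7]
width: 0.055
gripper_force: 0.0
[ 0.57844427 -0.15935699  0.03103656] [[0.0569, 0.9984, 0.0033], [0.9984, -0.0569, -0.0012], [-0.001, 0.0033, -1.0]]
```

```bash
python3 -m pendant '[{"dx":0,"dy":0,"dz":0,"rx":0,"ry":0,"rz":0,"hand":0},{"dx":0,"dy":0,"dz":0,"rx":0,"ry":0,"rz":0,"hand":0},{"dx":0,"dy":0,"dz":0,"rx":0,"ry":0,"rz":0,"hand":0},{"dx":0,"dy":0,"dz":0,"rx":0,"ry":0,"rz":0,"hand":0},{"dx":0,"dy":0,"dz":0,"rx":0,"ry":0,"rz":0,"hand":0},{"dx":0,"dy":0,"dz":0,"rx":0,"ry":0,"rz":0,"hand":0},{"dx":0,"dy":0,"dz":0,"rx":0,"ry":0,"rz":0,"hand":0},{"dx":0,"dy":0,"dz":0,"rx":0,"ry":0,"rz":0,"hand":0}]' 50
```

```text
clock: 5.65
position: [0.5774, -0.1588, 0.0299]
ee_rot: [0.0, 0.727, 0.687, 0.0]
contact_force: [-0.1, 1.0, 5.0]
width: 0.0112
gripper_force: 50.6
```

```bash
python3 -m pendant '[{"dx":0,"dy":0,"dz":-0.03,"rx":0,"ry":0,"rz":0,"hand":0},{"dx":0,"dy":0,"dz":-0.035,"rx":0,"ry":0,"rz":0,"hand":0},{"dx":0,"dy":0,"dz":-0.035,"rx":0,"ry":0,"rz":0,"hand":0},{"dx":0,"dy":0,"dz":-0.035,"rx":0,"ry":0,"rz":0,"hand":0},{"dx":0,"dy":0,"dz":-0.005,"rx":0,"ry":0,"rz":0,"hand":0},{"dx":0.02,"dy":-0.004,"dz":0,"rx":0,"ry":0,"rz":0,"hand":0},{"dx":0.036,"dy":-0.0068,"dz":0,"rx":0,"ry":0,"rz":0,"hand":0},{"dx":0.036,"dy":-0.0068,"dz":0,"rx":0,"ry":0,"rz":0,"hand":0},{"dx":0.036,"dy":-0.0068,"dz":0,"rx":0,"ry":0,"rz":0,"hand":0},{"dx":0.036,"dy":-0.0068,"dz":0,"rx":0,"ry":0,"rz":0,"hand":0},{"dx":0.036,"dy":-0.0068,"dz":0,"rx":0,"ry":0,"rz":0,"hand":0},{"dx":0.036,"dy":-0.0068,"dz":0,"rx":0,"ry":0,"rz":0,"hand":0}]'
python3 -m pendant '[{"dx":0.036,"dy":-0.0068,"dz":0,"rx":0,"ry":0,"rz":0,"hand":0},{"dx":0.036,"dy":-0.0068,"dz":0,"rx":0,"ry":0,"rz":0,"hand":0},{"dx":0.015,"dy":-0.003,"dz":0,"rx":0,"ry":0,"rz":0,"hand":0},{"dx":0,"dy":0,"dz":0,"rx":0,"ry":0,"rz":-5.2,"hand":0},{"dx":0,"dy":0,"dz":0,"rx":0,"ry":0,"rz":-5.2,"hand":0},{"dx":0,"dy":0,"dz":0,"rx":0,"ry":0,"rz":0,"hand":0},{"dx":0,"dy":0,"dz":0,"rx":0,"ry":0,"rz":0,"hand":0},{"dx":0,"dy":0,"dz":0,"rx":0,"ry":0,"rz":0,"hand":0},{"dx":0,"dy":0,"dz":0,"rx":0,"ry":0,"rz":0,"hand":0}]'
python3 - <<'E'
from h import *
import pickle
s=manip.get_state();p=s['position'];M=rot(s['ee_rot']);print(p,M.round(4).tolist(), 'to go(tool)',M.T@(np.array([.535,.1685,.031])-p),'bar',np.arctan2(M[1,0],M[0,0]),s['qpos'][5],s['contact_force'],s['moment'])
c=cam('wrist');pickle.dump(c,open('w5.pkl','wb'))
f=np.clip(255*(c['f']/200.)**.6,0,255).astype(np.uint8)
save(cv2.resize(f[190:330,190:370],None,fx=4,fy=4,interpolation=cv2.INTER_CUBIC),'held')
# where the held bar end (near the camera) should appear if the knob axis lies on the TCP axis
for a in(-.023,.023):print(proj(c,p+M@np.array([a,0,-.024])))
E
```

```text
clock: 6.65
position: [0.5445, 0.0809, 0.1682]
ee_rot: [-0.001, 0.727, 0.687, -0.001]
contact_force: [0.4, 0.6, -1.0]
width: 0.0108
gripper_force: 49.7
clock: 7.4
position: [0.5339, 0.1668, 0.1689]
ee_rot: [-0.0, 0.662, 0.749, -0.0]
contact_force: [0.1, 0.8, -1.3]
width: 0.0111
gripper_force: 49.7
[0.53393742 0.16678492 0.16892758] [[-0.1223, 0.9925, -0.0006], [0.9925, 0.1223, -0.0001], [0.0, -0.0006, -1.0]] to go(tool) [0.00157209 0.00135163 0.13792675] bar 1.693395727821384 0.05574096894940456 [ 0.14881918  0.81395318 -1.28610649] [-0.01546953  0.00918316 -0.04558011]
[280.28592685 339.81794181]
[280.31105016 237.0481671 ]
```

View pics/held.png

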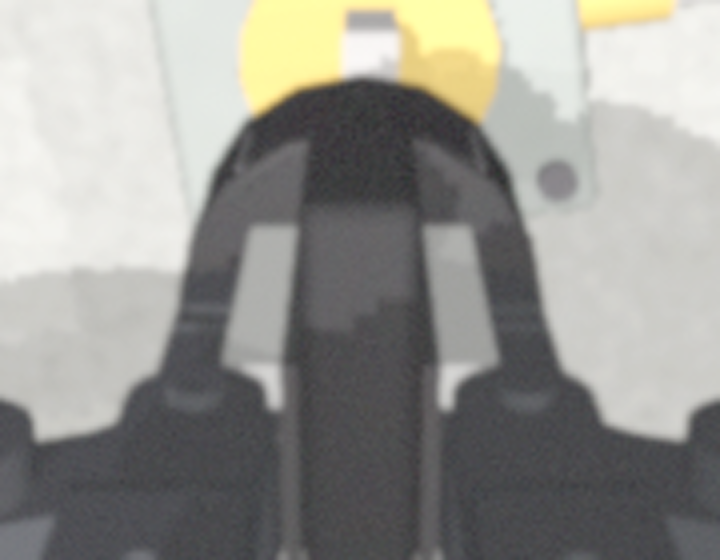

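The held bar's near top edge is at picture row ~241.6, against 237 predicted, so the knob may sit 1–2 mm toward tool −x. The bar's column, 280.0, matches. I back off 50 mm to measure the stem again at this yaw, so that any camera bias shows.

```bash
python3 -m pendant '[{"dx":-0.03,"dy":0,"dz":0,"rx":0,"ry":0,"rz":0,"hand":0},{"dx":-0.03,"dy":0,"dz":0,"rx":0,"ry":0,"rz":0,"hand":0},{"dx":0,"dy":0,"dz":0,"rx":0,"ry":0,"rz":0,"hand":0},{"dx":0,"dy":0,"dz":0,"rx":0,"ry":0,"rz":0,"hand":0},{"dx":0,"dy":0,"dz":0,"rx":0,"ry":0,"rz":0,"hand":0}]' >/dev/null
cat > stem.py <<'E'
from h import *
import pickle,sys
c=cam('wrist');s=manip.get_state();M=rot(s['ee_rot']);pickle.dump(c,open(sys.argv[1],'wb'))
x,y=(proj(c,(.535,.1685,.07))-45).astype(int);y=max(y,0)
f=cv2.resize(c['f'][y:y+90,x:x+90],None,fx=4,fy=4,interpolation=cv2.INTER_CUBIC);h=cv2.cvtColor(f,cv2.COLOR_RGB2HSV)
big=lambda m:(lambda q:max(q,key=cv2.contourArea))(cv2.findContours(m.astype(np.uint8),0,1)[0])
hull=cv2.convexHull(big((h[...,1]>120)&(h[...,0]>12)&(h[...,0]<35)))
e=cv2.fitEllipse(hull);pe=(np.array(e[0])+.5)/4-.5+(x,y);z=np.zeros(f.shape[:2],np.uint8);cv2.fillPoly(z,[hull],1)
bx=cv2.boxPoints(cv2.minAreaRect(big((z>0)&(h[...,1]<75)&(f.mean(2)>145))));px=(bx+.5)/4-.5+(x,y)
w=[onz(c,p,.08)[:2] for p in px];ed=[w[1]-w[0],w[2]-w[1]];L=max(ed,key=np.linalg.norm)
print('boss',pe,e[1],onz(c,pe,.058),'tang',px.mean(0),onz(c,px.mean(0),.08),[np.linalg.norm(q).round(4) for q in ed],'ang',np.arctan2(L[1],L[0])%np.pi)
T=onz(c,px.mean(0),.08);print('pos',s['position'],'tang in tool',M.T@(T-s['position']))
E
python3 stem.py w6.pkl
```

```text
boss [281.92853928 127.34867477] (266.4112243652344, 272.1476135253906) [0.53547248 0.16874815 0.058     ] tang [282.   128.25] [0.53539556 0.16850224 0.08      ] [np.float64(0.0107), np.float64(0.0227)] ang 1.699935502159756
pos [0.54139739 0.1081159  0.16931397] tang in tool [0.06059052 0.00150433 0.08936467]
```

The stem measures (0.5354,0.1685), tang angle 1.700 rad, the same at both yaws, so there is no camera bias. Next I work out the knob's offset in the hand from its edges.

```bash
python3 - <<'E'
from h import *
import pickle
c=pickle.load(open('w5.pkl','rb'));p=np.array([.53393742,.16678492,.16892758])
M=np.array([[-.1223,.9925,-.0006],[.9925,.1223,-.0001],[0,-.0006,-1]])
for n,x,z in(('bar top',.023,-.025),('bar foot',.023,.002),('skirt top',.022,.002),('skirt bottom',.022,.030)):
    print(n,[(d*1e3,proj(c,p+M@np.array([x+d,0,z]))[1].round(1)) for d in(-.002,-.001,0,.001)])
col=c['f'][195:260,281].mean(1);print(col.round().astype(int).tolist())
E
```

```text
bar top [(-2.0, np.float64(242.9)), (-1.0, np.float64(240.4)), (0.0, np.float64(237.9)), (1.0, np.float64(235.4))]
bar foot [(-2.0, np.float64(221.9)), (-1.0, np.float64(219.8)), (0.0, np.float64(217.7)), (1.0, np.float64(215.6))]
skirt top [(-2.0, np.float64(224.0)), (-1.0, np.float64(221.9)), (0.0, np.float64(219.8)), (1.0, np.float64(217.7))]
skirt bottom [(-2.0, np.float64(208.4)), (-1.0, np.float64(206.6)), (0.0, np.float64(204.8)), (1.0, np.float64(203.0))]
[102, 111, 135, 166, 184, 189, 190, 190, 191, 191, 190, 183, 163, 121, 66, 28, 21, 20, 21, 20, 19, 18, 17, 17, 17, 17, 15, 17, 17, 18, 19, 19, 19, 18, 17, 20, 19, 20, 18, 18, 16, 17, 20, 21, 21, 24, 28, 33, 36, 39, 39, 42, 43, 44, 44, 45, 44, 43, 43, 42, 43, 43, 42, 43, 44]
```

```bash
python3 -m pendant '[{"dx":0.031,"dy":0.0008,"dz":0,"rx":0,"ry":0,"rz":0,"hand":0},{"dx":0.0312,"dy":0.0007,"dz":0,"rx":0,"ry":0,"rz":0,"hand":0},{"dx":0,"dy":0,"dz":0.02,"rx":0,"ry":0,"rz":0,"hand":0},{"dx":0,"dy":0,"dz":0.02,"rx":0,"ry":0,"rz":0,"hand":0},{"dx":0,"dy":0,"dz":0.015,"rx":0,"ry":0,"rz":-0.4,"hand":0},{"dx":0,"dy":0,"dz":0,"rx":0,"ry":0,"rz":0,"hand":0},{"dx":0,"dy":0,"dz":0,"rx":0,"ry":0,"rz":0,"hand":0},{"dx":0,"dy":0,"dz":0,"rx":0,"ry":0,"rz":0,"hand":0}]' >/dev/null
cat > st.py <<'E'
from h import *
s=manip.get_state();p=s['position'];M=rot(s['ee_rot']);k=p+M@np.array([-.0016,0,.030])
print('t',s['clock'],'F',s['contact_force'].round(1),'m',s['moment'].round(3),'bar',round(np.arctan2(M[1,0],M[0,0]),3),'z axis',M[:2,2].round(4),'knob',k.round(4),'err tool mm',(M.T@(np.array([.5354,.1685,.058])-k)*1e3).round(1),'q6',s['qpos'][5].round(2))
E
python3 st.py
```

```text
t 8.5833 F [ 0.4  0.1 -0.8] m [-0.04  -0.041 -0.012] bar 1.703 z axis [0.0015 0.0005] knob [0.5361 0.1686 0.0852] err tool mm [-0.  -0.8 27.2] q6 0.05
```

```bash
python3 -m pendant '[{"dx":0,"dy":-0.0007,"dz":0.005,"rx":0,"ry":0,"rz":0,"hand":0},{"dx":0,"dy":0,"dz":0.003,"rx":0,"ry":0,"rz":0,"hand":0},{"dx":0,"dy":0,"dz":0.002,"rx":0,"ry":0,"rz":0,"hand":0},{"dx":0,"dy":0,"dz":0,"rx":0,"ry":0,"rz":0,"hand":0},{"dx":0,"dy":0,"dz":0,"rx":0,"ry":0,"rz":0,"hand":0}]' >/dev/null; python3 st.py
python3 -m pendant '[{"dx":0,"dy":0,"dz":0.001,"rx":0,"ry":0,"rz":0,"hand":0},{"dx":0,"dy":0,"dz":0.001,"rx":0,"ry":0,"rz":0,"hand":0},{"dx":0,"dy":0,"dz":0.001,"rx":0,"ry":0,"rz":0,"hand":0},{"dx":0,"dy":0,"dz":0,"rx":0,"ry":0,"rz":0,"hand":0}]' >/dev/null; python3 st.py
```

```text
t 9.0 F [ 1.3  0.8 -1. ] m [ 0.002 -0.005 -0.029] bar 1.702 z axis [0.     0.0001] knob [0.5348 0.1678 0.0744] err tool mm [ 0.6  0.7 16.4] q6 0.05
t 9.3333 F [ 0.2 -0.3 -0.8] m [0.007 0.017 0.041] bar 1.702 z axis [-0.0004 -0.    ] knob [0.5346 0.1678 0.0711] err tool mm [ 0.6  0.9 13.1] q6 0.05
```

The bore is over the tang without any contact. Descending gently.

```bash
python3 -m pendant '[{"dx":0.0004,"dy":0.0006,"dz":0,"rx":0,"ry":0,"rz":0,"hand":0},{"dx":0,"dy":0,"dz":0.001,"rx":0,"ry":0,"rz":0,"hand":0},{"dx":0,"dy":0,"dz":0.001,"rx":0,"ry":0,"rz":0,"hand":0},{"dx":0,"dy":0,"dz":0,"rx":0,"ry":0,"rz":0,"hand":0}]' >/dev/null; python3 st.py
python3 -m pendant '[{"dx":0,"dy":0,"dz":0.0007,"rx":0,"ry":0,"rz":0,"hand":0},{"dx":0,"dy":0,"dz":0.0007,"rx":0,"ry":0,"rz":0,"hand":0},{"dx":0,"dy":0,"dz":0,"rx":0,"ry":0,"rz":0,"hand":0}]' >/dev/null; python3 st.py
```

```text
t 9.6667 F [-0.7 -0.7 -1.1] m [-0.072  0.033 -0.017] bar 1.702 z axis [-0.0003 -0.0001] knob [0.5352 0.1683 0.0691] err tool mm [ 0.2  0.2 11.1] q6 0.05
t 9.9167 F [-0.3 -0.4 -0.9] m [-0.036  0.024  0.01 ] bar 1.702 z axis [-0.0002 -0.    ] knob [0.5353 0.1683 0.0678] err tool mm [0.2 0.2 9.8] q6 0.05
```

```bash
python3 -m pendant '[{"dx":0,"dy":0,"dz":0.001,"rx":0,"ry":0,"rz":0,"hand":0},{"dx":0,"dy":0,"dz":0.001,"rx":0,"ry":0,"rz":0,"hand":0},{"dx":0,"dy":0,"dz":0,"rx":0,"ry":0,"rz":0,"hand":0}]' >/dev/null; python3 st.py
python3 -m pendant '[{"dx":0,"dy":0,"dz":0.001,"rx":0,"ry":0,"rz":0,"hand":0},{"dx":0,"dy":0,"dz":0.001,"rx":0,"ry":0,"rz":0,"hand":0},{"dx":0,"dy":0,"dz":0,"rx":0,"ry":0,"rz":0,"hand":0}]' >/dev/null; python3 st.py
```

```text
t 10.1667 F [ 0.7 -0.5 -1.2] m [-0.071 -0.047 -0.04 ] bar 1.702 z axis [-0.0002 -0.    ] knob [0.5353 0.1683 0.0657] err tool mm [0.2 0.2 7.7] q6 0.05
t 10.4167 F [ 0.1  0.3 -1.4] m [-0.009 -0.081 -0.022] bar 1.702 z axis [-0.0002 -0.    ] knob [0.5352 0.1683 0.0637] err tool mm [0.2 0.2 5.7] q6 0.05
```

The key is engaged: no force well below 70 mm. Continuing until the face is felt.

```bash
python3 -m pendant '[{"dx":0,"dy":0,"dz":0.001,"rx":0,"ry":0,"rz":0,"hand":0},{"dx":0,"dy":0,"dz":0.001,"rx":0,"ry":0,"rz":0,"hand":0},{"dx":0,"dy":0,"dz":0.001,"rx":0,"ry":0,"rz":0,"hand":0},{"dx":0,"dy":0,"dz":0,"rx":0,"ry":0,"rz":0,"hand":0}]' >/dev/null; python3 st.py
python3 -m pendant '[{"dx":0,"dy":0,"dz":0.001,"rx":0,"ry":0,"rz":0,"hand":0},{"dx":0,"dy":0,"dz":0.001,"rx":0,"ry":0,"rz":0,"hand":0},{"dx":0,"dy":0,"dz":0,"rx":0,"ry":0,"rz":0,"hand":0}]' >/dev/null; python3 st.py
python3 -m pendant '[{"dx":0,"dy":0,"dz":0.0005,"rx":0,"ry":0,"rz":0,"hand":0},{"dx":0,"dy":0,"dz":0.0005,"rx":0,"ry":0,"rz":0,"hand":0},{"dx":0,"dy":0,"dz":0,"rx":0,"ry":0,"rz":0,"hand":0}]' >/dev/null; python3 st.py
```

```text
t 10.75 F [ 0.7 -0.6 -0.6] m [-0.127 -0.036 -0.032] bar 1.702 z axis [-0.0002  0.    ] knob [0.5352 0.1683 0.0607] err tool mm [0.2 0.2 2.7] q6 0.05
t 11.0 F [ 0.4 -0.6 -1.3] m [-0.105 -0.018  0.024] bar 1.702 z axis [-0.0002  0.    ] knob [0.5353 0.1683 0.0587] err tool mm [0.2 0.2 0.7] q6 0.05
t 11.25 F [ 0.7 -0.3 -0.4] m [-0.181 -0.015 -0.013] bar 1.702 z axis [0.0001 0.    ] knob [0.5353 0.1683 0.0579] err tool mm [ 0.2  0.1 -0.1] q6 0.05
```

```bash
python3 -m pendant '[{"dx":0,"dy":0,"dz":0.0005,"rx":0,"ry":0,"rz":0,"hand":0},{"dx":0,"dy":0,"dz":0,"rx":0,"ry":0,"rz":0,"hand":0}]' >/dev/null; python3 st.py
python3 -m pendant '[{"dx":0,"dy":0,"dz":0,"rx":0,"ry":0,"rz":5,"hand":0},{"dx":0,"dy":0,"dz":0,"rx":0,"ry":0,"rz":0,"hand":0}]' >/dev/null; python3 st.py
python3 -m pendant '[{"dx":0,"dy":0,"dz":0,"rx":0,"ry":0,"rz":4,"hand":0},{"dx":0,"dy":0,"dz":0,"rx":0,"ry":0,"rz":0,"hand":0}]' >/dev/null; python3 st.py
```

```text
t 11.4167 F [-0.7  0.2  3.1] m [-0.209  0.195  0.02 ] bar 1.702 z axis [0.0004 0.0001] knob [0.5354 0.1684 0.0579] err tool mm [ 0.1  0.  -0.1] q6 0.05
t 11.5833 F [-0.7 -1.7  3.3] m [-0.326  0.154 -0.066] bar 1.614 z axis [ 0.001  -0.0001] knob [0.5356 0.1682 0.0579] err tool mm [ 0.3 -0.2 -0.1] q6 0.14
t 11.75 F [ 0.4 -2.6  4.2] m [-0.404  0.117  0.084] bar 1.546 z axis [ 0.0011 -0.0003] knob [0.5355 0.1682 0.0579] err tool mm [ 0.3 -0.1 -0.1] q6 0.21
```

Home, with the underside at 58 mm and 3–4 N on the face. Now turning clockwise about the knob's axis, with a dy correction because of the 1.6 mm offset.

```bash
python3 -m pendant '[{"dx":0,"dy":0.0002,"dz":0,"rx":0,"ry":0,"rz":5,"hand":0},{"dx":0,"dy":0.0002,"dz":0,"rx":0,"ry":0,"rz":5,"hand":0},{"dx":0,"dy":0.0002,"dz":0,"rx":0,"ry":0,"rz":5,"hand":0},{"dx":0,"dy":0.0002,"dz":0,"rx":0,"ry":0,"rz":5,"hand":0}]' >/dev/null; python3 st.py
python3 -m pendant '[{"dx":0,"dy":0.0002,"dz":0,"rx":0,"ry":0,"rz":5,"hand":0},{"dx":0,"dy":0.0002,"dz":0,"rx":0,"ry":0,"rz":5,"hand":0},{"dx":0,"dy":0.0002,"dz":0,"rx":0,"ry":0,"rz":5,"hand":0},{"dx":0,"dy":0.0002,"dz":0,"rx":0,"ry":0,"rz":5,"hand":0},{"dx":0,"dy":0,"dz":0,"rx":0,"ry":0,"rz":0,"hand":0}]' >/dev/null; python3 st.py
```

```text
t 12.0833 F [ 0.3 -1.2  5.3] m [-0.358  0.111  0.169] bar 1.196 z axis [ 0.001  -0.0004] knob [0.5357 0.1681 0.0579] err tool mm [ 0.3 -0.4 -0.1] q6 0.56
t 12.5 F [-1.2 -1.3  4.5] m [-0.314  0.163  0.093] bar 0.849 z axis [ 0.0007 -0.0001] knob [0.5358 0.1681 0.0579] err tool mm [ 0.  -0.5 -0.1] q6 0.9
```

```bash
python3 -m pendant '[{"dx":0,"dy":0.0001,"dz":0,"rx":0,"ry":0,"rz":5,"hand":0},{"dx":0,"dy":0.0001,"dz":0,"rx":0,"ry":0,"rz":5,"hand":0},{"dx":0,"dy":0.0001,"dz":0,"rx":0,"ry":0,"rz":5,"hand":0},{"dx":0,"dy":0.0001,"dz":0,"rx":0,"ry":0,"rz":5,"hand":0},{"dx":0,"dy":0,"dz":0,"rx":0,"ry":0,"rz":3,"hand":0},{"dx":0,"dy":0,"dz":0,"rx":0,"ry":0,"rz":0,"hand":0}]' >/dev/null; python3 st.py
python3 -m pendant '[{"dx":0,"dy":0,"dz":0,"rx":0,"ry":0,"rz":2,"hand":0},{"dx":0,"dy":0,"dz":0,"rx":0,"ry":0,"rz":2,"hand":0},{"dx":0,"dy":0,"dz":0,"rx":0,"ry":0,"rz":0,"hand":0}]' >/dev/null; python3 st.py
python3 -m pendant '[{"dx":0,"dy":0,"dz":0,"rx":0,"ry":0,"rz":1,"hand":0},{"dx":0,"dy":0,"dz":0,"rx":0,"ry":0,"rz":1,"hand":0},{"dx":0,"dy":0,"dz":0,"rx":0,"ry":0,"rz":0,"hand":0}]' >/dev/null; python3 st.py
```

```text
t 13.0 F [-0.3 -2.8  5. ] m [-0.378  0.138  0.028] bar 0.449 z axis [ 0.0011 -0.0006] knob [0.5359 0.168  0.0579] err tool mm [-0.3 -0.7 -0.1] q6 1.3
t 13.25 F [ 0.4 -2.9  5.3] m [-0.48   0.137  0.142] bar 0.38 z axis [ 0.0012 -0.0009] knob [0.5359 0.168  0.0579] err tool mm [-0.3 -0.6 -0.1] q6 1.37
t 13.5 F [ 0.6 -2.3  5.4] m [-0.57   0.163  0.172] bar 0.345 z axis [ 0.0012 -0.001 ] knob [0.5359 0.168  0.0579] err tool mm [-0.3 -0.6 -0.1] q6 1.41
```

```bash
python3 -m pendant '[{"dx":0,"dy":0,"dz":0,"rx":0,"ry":0,"rz":1,"hand":0},{"dx":0,"dy":0,"dz":0,"rx":0,"ry":0,"rz":1,"hand":0},{"dx":0,"dy":0,"dz":0,"rx":0,"ry":0,"rz":0,"hand":0}]' >/dev/null; python3 st.py
python3 -m pendant '[{"dx":0,"dy":0,"dz":0,"rx":0,"ry":0,"rz":1,"hand":0},{"dx":0,"dy":0,"dz":0,"rx":0,"ry":0,"rz":1,"hand":0},{"dx":0,"dy":0,"dz":0,"rx":0,"ry":0,"rz":0,"hand":0}]' >/dev/null; python3 st.py
python3 -m pendant '[{"dx":0,"dy":0,"dz":0,"rx":0,"ry":0,"rz":1,"hand":0},{"dx":0,"dy":0,"dz":0,"rx":0,"ry":0,"rz":0,"hand":0}]' >/dev/null; python3 st.py
```

```text
t 13.75 F [ 0.6 -3.5  4.7] m [-0.503  0.171  0.266] bar 0.311 z axis [ 0.0012 -0.0011] knob [0.5359 0.168  0.0579] err tool mm [-0.3 -0.6 -0.1] q6 1.44
t 14.0 F [-0.2 -3.4  5.1] m [-0.571  0.089  0.261] bar 0.276 z axis [ 0.0013 -0.0012] knob [0.5359 0.168  0.0579] err tool mm [-0.3 -0.6 -0.1] q6 1.48
t 14.1667 F [ 0.4 -3.8  4.6] m [-0.584  0.121  0.212] bar 0.258 z axis [ 0.0013 -0.0013] knob [0.5359 0.168  0.0579] err tool mm [-0.3 -0.6 -0.1] q6 1.49
```

```bash
python3 -m pendant '[{"dx":0,"dy":0,"dz":0,"rx":0,"ry":0,"rz":1,"hand":0},{"dx":0,"dy":0,"dz":0,"rx":0,"ry":0,"rz":0,"hand":0}]' >/dev/null; python3 st.py
python3 -m pendant '[{"dx":0,"dy":0,"dz":0,"rx":0,"ry":0,"rz":0.7,"hand":0},{"dx":0,"dy":0,"dz":0,"rx":0,"ry":0,"rz":0,"hand":0}]' >/dev/null; python3 st.py
```

```text
t 14.3333 F [-0.2 -3.6  5.2] m [-0.56   0.08   0.232] bar 0.241 z axis [ 0.0013 -0.0013] knob [0.5359 0.168  0.0579] err tool mm [-0.3 -0.6 -0.1] q6 1.51
t 14.5 F [ 0.8 -2.8  4.6] m [-0.53   0.112  0.219] bar 0.229 z axis [ 0.0013 -0.0013] knob [0.5359 0.168  0.0579] err tool mm [-0.3 -0.6 -0.1] q6 1.52
```

```bash
python3 -m pendant '[{"dx":0,"dy":0,"dz":0,"rx":0,"ry":0,"rz":0.7,"hand":0},{"dx":0,"dy":0,"dz":0,"rx":0,"ry":0,"rz":0,"hand":0}]' >/dev/null; python3 st.py
python3 -m pendant '[{"dx":0,"dy":0,"dz":0,"rx":0,"ry":0,"rz":0.6,"hand":0},{"dx":0,"dy":0,"dz":0,"rx":0,"ry":0,"rz":0,"hand":0}]' >/dev/null; python3 st.py
```

```text
t 14.6667 F [ 0.5 -3.6  5.3] m [-0.591  0.061  0.215] bar 0.217 z axis [ 0.0013 -0.0014] knob [0.5359 0.1679 0.0579] err tool mm [-0.4 -0.6 -0.1] q6 1.54
t 14.8333 F [-0.1 -3.5  4.6] m [-0.603  0.021  0.179] bar 0.206 z axis [ 0.0013 -0.0014] knob [0.5359 0.168  0.0579] err tool mm [-0.4 -0.6 -0.1] q6 1.55
```

```bash
python3 -m pendant '[{"dx":0,"dy":0,"dz":0,"rx":0,"ry":0,"rz":0.5,"hand":0},{"dx":0,"dy":0,"dz":0,"rx":0,"ry":0,"rz":0,"hand":0}]' >/dev/null; python3 st.py
```

```text
t 15.0 F [ 0.3 -3.1  4.6] m [-0.58   0.119  0.214] bar 0.198 z axis [ 0.0013 -0.0014] knob [0.5359 0.168  0.0579] err tool mm [-0.4 -0.6 -0.1] q6 1.56
```

```bash
python3 -m pendant '[{"dx":0,"dy":0,"dz":0,"rx":0,"ry":0,"rz":0.4,"hand":0},{"dx":0,"dy":0,"dz":0,"rx":0,"ry":0,"rz":0,"hand":0}]' >/dev/null; python3 st.py
```

```text
t 15.1667 F [-0.2 -4.4  4.5] m [-0.642  0.108  0.281] bar 0.191 z axis [ 0.0013 -0.0014] knob [0.5359 0.168  0.0579] err tool mm [-0.4 -0.6 -0.1] q6 1.56
```

The torque starts rising, 0.28 N m at 0.19 rad, which is the stop angle plus play. Releasing and retreating upward.

```bash
python3 -m pendant '[{"dx":0,"dy":0,"dz":0,"rx":0,"ry":0,"rz":0,"hand":0.04},{"dx":0,"dy":0,"dz":0,"rx":0,"ry":0,"rz":0,"hand":0.04},{"dx":0,"dy":0,"dz":0,"rx":0,"ry":0,"rz":0,"hand":0.04},{"dx":0,"dy":0,"dz":0,"rx":0,"ry":0,"rz":0,"hand":0.04},{"dx":0,"dy":0,"dz":-0.01,"rx":0,"ry":0,"rz":0,"hand":0.04},{"dx":0,"dy":0,"dz":-0.03,"rx":0,"ry":0,"rz":0,"hand":0.04},{"dx":0,"dy":0,"dz":-0.04,"rx":0,"ry":0,"rz":0,"hand":0.04},{"dx":0,"dy":0,"dz":-0.04,"rx":0,"ry":0,"rz":0,"hand":0.04},{"dx":-0.03,"dy":0,"dz":-0.03,"rx":0,"ry":0,"rz":0,"hand":0.04},{"dx":0,"dy":0,"dz":0,"rx":0,"ry":0,"rz":0,"hand":0.04},{"dx":0,"dy":0,"dz":0,"rx":0,"ry":0,"rz":0,"hand":0.04}]'
python3 - <<'E'
from h import *
c=cam('wrist');x,y=np.clip((proj(c,(.535,.1685,.1))-70).astype(int),0,None);f=np.clip(255*(c['f']/180.)**.6,0,255).astype(np.uint8)
print(x,y);save(cv2.resize(f[y:y+140,x:x+180],None,fx=4,fy=4,interpolation=cv2.INTER_CUBIC),'final')
import pickle;pickle.dump((c,x,y),open('w7.pkl','wb'))
E
```

```text
clock: 16.08
position: [0.5081, 0.164, 0.2399]
ee_rot: [-0.0, 0.996, 0.093, 0.003]
contact_force: [0.5, -1.1, -0.1]
width: 0.0399
gripper_force: 0.0
211 97
```

View pics/final.png

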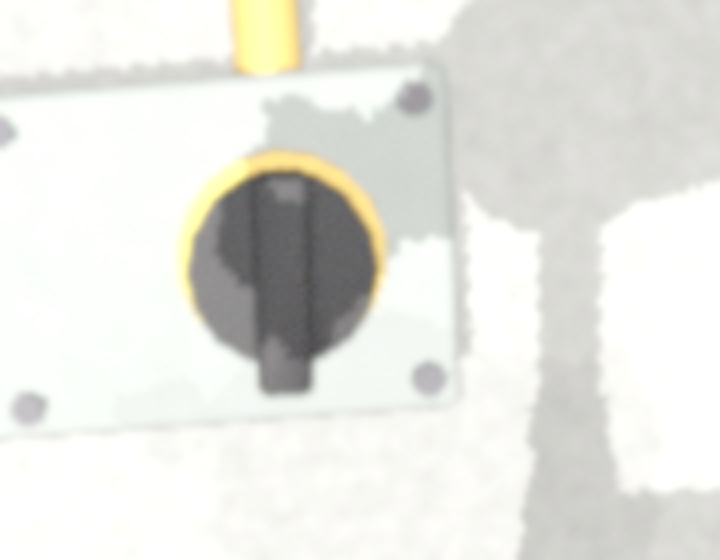

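The knob sits centred on the boss at crop (285,270). Its bar is within about 4° of the block's x axis, and the gripper is clear. Handing in.

```bash
python3 -c "
from rig import manip;print(manip.sign_off())"
```

```text
the job is handed in; nothing more can be done
None
```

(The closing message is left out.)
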